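Load two ball bearings into a sprung magazine and cover it

ROBOT

A 6-joint arm with a two-finger parallel gripper is mounted at the origin on a cart in front of the work surface, level with it; the furniture and walls round the work are solid. World frame = base frame: x ahead of the robot, y to its left, z up, the work surface at z = 0. Lengths are in m, angles in rad, forces in N, time in s.
With the tool pointing down it reaches from about 0.375 to 0.975 m from the base axis. Payload 3.8 kg.
Tool frame: the origin (TCP) lies between the finger pads; the fingertips stand 19 mm ahead of it and the grasp point (between the pads) is the TCP; z points along the fingers, y is the line along which they close (so a half turn about z gives the same grasp; the last joint's range is limited). The gripper opens to 88 mm and grips with 3 to 60 N. Pads are 18 mm wide; open, the fingers measure 123 mm over their backs; the gripper's body (75 mm by 187 mm) begins 45 mm behind the grasp point.
Start: joints at [1.207, 0.264, 1.604, -0, 1.274, -0.037], TCP at [0.217, 0.639, 0.258] pointing down, gripper open.
Joint ranges: [-2.63, 2.63], [-0.94, 2.18], [0.31, 2.57], [-1.31, 4.45], [0, 2.66], [-2.55, 2.55]. Speed limits (rad/s): [2.57, 2.57, 3.14, 3.14, 3.14, 3.14].

INTERFACE

Orientations are given as a rotation vector (axis times angle).
In Python, from cell import manip, vision, job, nets gives the robot as it stands. Calls block until the motion is done:
- manip.move_pose(position, orientation): joint-space move of the TCP to a pose.
- manip.move_linear(position, rate=0.15, rot=None): straight line of the TCP; rot=None keeps the orientation; rate is the mean speed in m/s.
- manip.set_joints(angles): joint-space move.
- manip.set_gripper(opening, force=None): finger opening in m; force is the grip in N (None keeps the last); returns when the fingers have stopped.
- manip.dwell(seconds).
- manip.inverse_kinematics(position, orientation): joint angles nearest the present ones, or None.
- manip.state(): the state.
- vision.capture(name): name is "scene" or "top" or "wrist"; returns a dict with "image" (384x512x3 uint8, blue, green, red), "z_map" (384x512 float32, m along the optical axis (not along the pixel's ray), 0 where there is no reading), "intrinsics" (3x3 intrinsics, pixels), "k1" (the pictures are not rectified: a ray, as slopes to the right and down, at radius r is drawn at 1 + k1 r^2 times it, then the intrinsics apply), "position" and "orientation" of the camera in the world; the wrist camera has in their place "T_tool_cam" (4x4, takes a point from camera to tool coordinates, whose origin is the TCP and whose axes are the flange's). Camera axes: x right, y down, z forward; pixel columns grow to the right and rows downward; lengths in m; the calibration is good to about 2 mm. A picture is of the moment at which its call begins: read the wrist's pose just before it.
A pose or a line that the arm cannot do raises manip.IKError and nothing moves.
- job.close_job(): hands the job in; it is judged then, once.
Trained networks look in a picture, given as the dict that the camera call returned (one of the last four; its "shot" number tells which), for a name from the list of things; names that differ only in an ending like _2 or _b are one class to them, and where a whole thing is asked for, a point or a joint stands for the part that bears it (a point fixed in the world has none). Each returns a list of dicts, best first, with "p" (0 to 1); they miss things now and then, are a little off and sometimes report something else, mostly with a low value. They report only what shows in the picture. A call takes as long as a camera call.
- nets.search_frame(picture, thing): "point" ([x, y, z] in m, in the coordinates of the camera as it stood for that picture, good to about 4 mm: the middle of the surface that is visible of it).
- nets.place_of(picture, thing): "point" ([x, y, z] in m, in the coordinates of the camera as it stood for that picture, good to about 4 mm: a listed point, or the origin of a listed thing).
The state is a dict: "clock": time; "joint_pos": joint angles; "joint_velocities": joint speeds; "tau": joint torques, N m; "tool_pos": TCP position; "tcp_rot": TCP orientation; "contact_force": force on the tool from outside, world axes, zero at the start; "moment": the same for the moment, N m; "gripper_width": finger opening in m; "grasp_force": force on a finger pad.
Only numpy, scipy, OpenCV 4.12 (cv2) and the standard library are available. Lean on these libraries where they do the work, as an engineer would, in place of code of your own. Each camera call takes 0.05 s, during which the arm holds its last target. There are 200 camera calls.

TASK

Load the blue-based sprung bearing magazine: thread each of the two loose ball bearings onto its centre shaft and press it down against the spring until both latch bolts snap out over it and it stays down on its own. With both bearings latched, lower the green dust cover over shaft and locating pin until it lies flush on the uprights, and let go. Leave the two gears and the chuck key where they lie.

Things in the scene. Friction and masses are not known exactly. Their poses are not given: they have to be found in the camera images.
- magazine: sprung magazine, fixed. Origin: underside of its blue base (156 x 76 x 10), on the shaft's axis; z up, x along the base. Two aluminium uprights, 36 wide (y), at x = -50..-26 and +26..+50; the cover sits on their tops, z = 80. Between them the two y sides are open (52 clear along x): fingers closing along y can carry a bearing all the way down. Latch bolts reach in from the uprights
- shaft_tip (a point): top of the magazine's steel centre shaft, on its axis, 96.5 above the bench. Diameter 14 up to z = 90, then a cone to diameter 7
- pin_tip (a point): top of the steel locating pin (diameter 6, tapered over its last 3) on the magazine's +x upright only, at x = +38, y = 0; 92 above the bench, so 12 above the upright. A red dot beside it, towards -y
- follower (a joint): brass follower plate (38 across) round the shaft on a coil spring. 0 = up at its stop, top face at z = 61.5, 0.5 under the bolts; grows in m as pressed down, to 0.029 at its lower stop. 3.5 N at 0, 0.35 N more per mm. About 0.0115 with one bearing latched, 0.0235 with two
- latch_a (a joint): latch bolt of the -x upright, in m; 0 = out, grows as it is pushed back, to 0.007; sprung with 2.1 N and 0.3 N per mm. Flat underside at z = 62 over the bench, bevelled above, up to z = 71; the nose, 16.5 from the shaft's axis, overlaps a bearing's rim by 3.5. A bearing put on the shaft first rests on the two bevels, lower face at about z = 69
- latch_b (a joint): the same bolt of the +x upright. Pressed on, a bearing drives both bolts back; once its top face is under z = 62 they snap out over it. Go 1.5 to 3 deeper, then let go. The second bearing goes on top of the first the same way, to the same depth, and pushes it down ahead. Pressing takes up to about 15 N; the second can go down to a top face at z = 57
- bearing_a: one of two identical, interchangeable loose ball bearings lying flat on the bench: steel rings with a black seal between, outer diameter 40, bore 17, 12 thick, 65 g, same on both faces. Origin: centre of its lower face; z is its axis (yaw means nothing)
- bearing_b: one of two identical, interchangeable loose ball bearings lying flat on the bench: steel rings with a black seal between, outer diameter 40, bore 17, 12 thick, 65 g, same on both faces. Origin: centre of its lower face; z is its axis (yaw means nothing)
- bearing_a_center (a point): middle of bearing_a, 6 above its lower face
- bearing_b_center (a point): middle of bearing_b, 6 above its lower face
- cover: green dust cover, 160 g, right way up on the bench: an upside-down channel 104 along x, 52 wide (y), 25 high; top plate 5 thick, 3 thick skirts hang 20 down on both y sides. Origin: centre of its underside (skirt edges), z up. Grip it across the 52, mid-length. Seated, its axes lie along the magazine's, its origin 60 above the magazine's; the skirts clear the uprights by 5
- cover_shaft_hole (a point): centre of the cover's shaft hole (diameter 17), on the plate's upper face, 25 above the cover's origin, mid-length
- cover_pin_hole (a point): centre of the cover's pin hole (diameter 9), on the plate's upper face, at x = +38, y = 0 of the cover; a red dot beside it, towards -y
- gear_crown: bystander: grey crown gear, 52 across, 16 high, lying flat; origin at the centre of its underside
- gear_pinion: bystander: grey pinion gear, 38 across, 18 high, lying flat; origin at the centre of its underside
- key_chuck: bystander: steel chuck key with a cross bar, 75 x 82, 17 high; origin at the centre of its underside

How it is judged:
On the way:
1. both bearings are on the shaft, pressed below the two latch bolts, the bolts out over them, the fingers off them (horizontal distance between each of bearing_a_center, bearing_b_center and magazine below 0.004 m and z of each of bearing_a_center, bearing_b_center in the frame of magazine below 0.0575 m and value of joint each of latch_a, latch_b below 0.0015 m and value of joint follower above 0.021 m and contact force between the fingers and bearing_a below 0.1 N and contact force between the fingers and bearing_b below 0.1 N), for 0.2 s.
At the end, for the whole second after the job is handed in: Both bearings are on the magazine's shaft with their centres no higher than 57.5 mm (held under the bolts), both bolts out to within 1.5 mm, follower down more than 21 mm; the cover is over shaft and pin (each hole within 4 mm), level, seated to within 1.5 mm; all at rest (horizontal distance between each of bearing_a_center, bearing_b_center, cover and magazine below 0.004 m and z of each of bearing_a_center, bearing_b_center in the frame of magazine below 0.0575 m and value of joint each of latch_a, latch_b below 0.0015 m and value of joint follower above 0.021 m and horizontal distance between cover_pin_hole and pin_tip below 0.004 m and z of cover in the frame of magazine below 0.0615 m and angle between cover's own z axis and vertical below 0.03 rad and linear speed of each of bearing_a, bearing_b, cover below 0.01 m/s); the robot touches nothing.
It fails at once if a gear or the chuck key is moved more than 20 mm (distance of any of gear_crown, gear_pinion, key_chuck from where it was at the start of the episode above 0.02 m).
It also fails if it takes over 67 s, if anything falls off the work surface, if the arm or the gripper's body presses on something with over 40 N, if the wrist force passes 120 N, or if a joint passes its speed limit or range.

## Working session

There is one attempt and no reset: what is moved stays moved. The work goes in short steps, each a Python script; the robot and the scene stay as the last script left them, time stands still between calls to the robot, and variables do not carry over. Pictures are saved under pics/ and viewed, at most 10 in all, crops included, and the job is handed in when it is done.

```bash
ls; mkdir -p pics; cat > h.py <<'E'
import numpy as np, cv2
from scipy.spatial.transform import Rotation as R
from cell import manip, vision, job, nets
def shot(name):
    s=manip.state(); p=vision.capture(name)
    if name=="wrist":
        T=np.eye(4); T[:3,:3]=R.from_rotvec(s["tcp_rot"]).as_matrix(); T[:3,3]=s["tool_pos"]
        p["T"]=T@np.array(p["T_tool_cam"])
    else:
        T=np.eye(4); o=np.array(p["orientation"],float)
        T[:3,:3]=o if o.shape==(3,3) else (R.from_rotvec(o) if o.size==3 else R.from_quat(o)).as_matrix()
        T[:3,3]=p["position"]; p["T"]=T
    return p
def world(p,c): return p["T"][:3,:3]@np.array(c)+p["T"][:3,3]
def rays(p):
    """unit-z ray slopes for every pixel"""
    K=np.array(p["intrinsics"]); h,w=p["z_map"].shape
    u,v=np.meshgrid(np.arange(w),np.arange(h))
    xd=(u-K[0,2])/K[0,0]; yd=(v-K[1,2])/K[1,1]; x,y=xd.copy(),yd.copy()
    for _ in range(20):
        f=1+p["k1"]*(x*x+y*y); x=xd/f; y=yd/f
    return np.stack([x,y,np.ones_like(x)],-1)
def cloud(p):
    return (rays(p)*p["z_map"][...,None])@p["T"][:3,:3].T+p["T"][:3,3]
def down(yaw):  # tool z down, tool y (closing line) at world angle yaw
    y=np.array([np.cos(yaw),np.sin(yaw),0]); z=np.array([0,0,-1.]); x=np.cross(y,z)
    return R.from_matrix(np.stack([x,y,z],1)).as_rotvec()
E
python3 - <<'E'
from h import *
print(manip.state())
for n in ("top","scene"):
    p=shot(n); cv2.imwrite(f"pics/{n}1.png",p["image"])
    print(n,p["orientation"],p["position"],p["intrinsics"],p["k1"])
    for t in ("magazine","shaft_tip","pin_tip","bearing_a","cover","cover_shaft_hole","cover_pin_hole","gear_crown","gear_pinion","key_chuck"):
        print(t,[(round(d["p"],2),world(p,d["point"]).round(3)) for d in nets.place_of(p,t)][:4])
print(manip.state()["clock"])
E
```

```text
cell.py
pics
{'clock': 0.0, 'joint_pos': array([ 1.20709683e+00,  2.64745194e-01,  1.60534870e+00, -1.92688600e-06,
        1.27370540e+00, -3.68805830e-02]), 'joint_velocities': array([ 0.00063083, -0.00089132,  0.00180706,  0.00100655,  0.0002626 ,
        0.00109544]), 'tau': array([-2.26080687e-03, -5.02125907e+01, -3.56862509e+01,  7.25295232e-02,
        2.96943483e-02, -1.20180844e-04]), 'tool_pos': array([0.21645105, 0.63865609, 0.25640699]), 'tcp_rot': array([-0.51101198, -3.09930843,  0.00339698]), 'contact_force': array([-0.28940834, -0.06302361, -0.23565936]), 'moment': array([-0.00110545,  0.03512122, -0.07592542]), 'grasp_force': 0.0, 'gripper_width': 0.08810328709434392}
top [-2.12933883  2.1646412  -0.11970076] [0.33409826 0.17242275 1.04908221] [[444.08533154   0.         242.35092919]
 [  0.         444.08533154 182.16231908]
 [  0.           0.           1.        ]] -0.114125139765836
magazine [(0.59, array([ 0.579, -0.043,  0.003])), (0.23, array([0.474, 0.168, 0.023]))]
shaft_tip [(0.66, array([ 0.576, -0.045,  0.096]))]
pin_tip []
bearing_a [(0.77, array([ 0.43
[... 729 characters left out ...]
 (0.55, array([0.298, 0.256, 0.001]))]
shaft_tip [(0.88, array([ 0.579, -0.039,  0.096]))]
pin_tip [(0.62, array([ 0.607, -0.02 ,  0.092]))]
bearing_a [(0.76, array([0.433, 0.341, 0.002])), (0.73, array([ 0.567,  0.234, -0.002])), (0.56, array([ 0.417,  0.017, -0.   ]))]
cover [(0.56, array([0.442, 0.168, 0.   ])), (0.31, array([0.432, 0.343, 0.004]))]
cover_shaft_hole [(0.79, array([0.441, 0.163, 0.026]))]
cover_pin_hole [(0.79, array([0.478, 0.166, 0.026]))]
gear_crown [(0.77, array([0.421, 0.019, 0.001])), (0.42, array([0.441, 0.165, 0.027]))]
gear_pinion [(0.75, array([0.545, 0.377, 0.001]))]
key_chuck [(0.52, array([ 0.297,  0.255, -0.001])), (0.37, array([ 0.579, -0.044, -0.005]))]
1.1
```

View pics/top1.png

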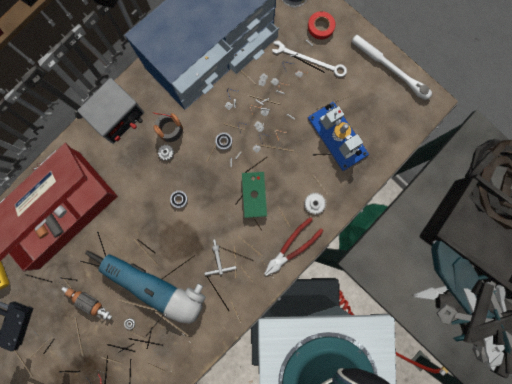

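View pics/scene1.png

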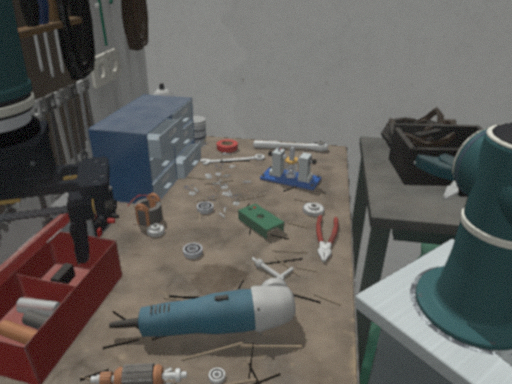

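```bash
python3 - <<'E'
from h import *
M=np.array([0.579,-0.042])
for yaw in (126,-54):
    print(yaw,[manip.inverse_kinematics([x,y,0.27],down(np.radians(yaw))) for x,y in (M,(.434,.342))])
B=[(0.434,0.342),(0.569,0.235)]
yaw=np.radians(126); q=manip.inverse_kinematics([*M,.27],down(yaw))
q2=manip.inverse_kinematics([*M,.27],down(yaw-np.pi))
if q is None or (q2 is not None and abs(q2[5])<abs(q[5])): yaw-=np.pi
np.save("yaw.npy",yaw)
for n,(x,y) in (("bb",B[1]),("mag",M)):
    manip.move_pose([x,y,0.25],down(yaw)); manip.dwell(.15)
    p=shot("wrist"); c=cloud(p)
    cv2.imwrite(f"pics/w_{n}.png",p["image"]); np.savez(f"w_{n}.npz",c=c,img=p["image"])
    print(n,manip.state()["clock"],p["T"].round(3).tolist(),np.array(p["T_tool_cam"]).round(4).tolist())
    for t in ("shaft_tip","pin_tip","magazine","bearing_a","cover","cover_pin_hole","cover_shaft_hole"):
        print(t,[(round(d["p"],2),world(p,d["point"]).round(4)) for d in nets.place_of(p,t)][:3])
E
python3 -c "
import cv2,numpy as np
a=[cv2.imread('pics/w_%s.png'%n) for n in('bb','mag')]
cv2.imwrite('pics/w12.png',cv2.resize(np.hstack(a),(800,300)))"
```

```text
126 [array([-1.15317675e-01,  7.86106834e-02,  1.79641384e+00, -4.44089210e-16,
        1.26656813e+00, -2.31443253e+00]), array([ 0.62231386,  0.02474804,  1.85291643,  0.        ,  1.26392819,
       -1.576801  ])]
-54 [array([-1.15317675e-01,  7.86106834e-02,  1.79641384e+00, -4.44089210e-16,
        1.26656813e+00,  8.27160122e-01]), array([ 6.22313856e-01,  2.47480366e-02,  1.85291643e+00, -4.44089210e-16,
        1.26392819e+00,  1.56479165e+00])]
bb 3.2417 [[0.589, -0.768, -0.251, 0.634], [-0.808, -0.56, -0.184, 0.284], [0.001, 0.311, -0.95, 0.378], [0.0, 0.0, 0.0, 1.0]] [[0.0003, -0.9503, -0.3114, 0.081], [1.0, 0.0, 0.0007, -0.0005], [-0.0007, -0.3114, 0.9503, -0.1279], [0.0, 0.0, 0.0, 1.0]]
shaft_tip []
pin_tip []
magazine [(0.97, array([ 0.5795, -0.0412,  0.0019]))]
bearing_a [(0.89, array([0.4324, 0.3429, 0.0021])), (0.73, array([0.5683, 0.2367, 0.0007]))]
cover [(0.77, array([0.4402, 0.1637, 0.0026]))]
cover_pin_hole [(0.69, array([0.4761, 0.1664, 0.0267]))]
cover_shaft_hole [(0.61, array([0.4397, 0.1604, 0.0245]))]
mag 4.8667 [[0.59, -0.768, -0.251, 0.644], [-0.808, -0.56, -0.184, 0.008], [0.0, 0.311, -0.95, 0.378], [0.0, 0.0, 0.0, 1.0]] [[0.0003, -0.9503, -0.3114, 0.081], [1.0, 0.0, 0.0007, -0.0005], [-0.0007, -0.3114, 0.9503, -0.1279], [0.0, 0.0, 0.0, 1.0]]
shaft_tip [(0.96, array([ 0.5762, -0.0408,  0.0946]))]
pin_tip [(0.62, array([ 0.6128, -0.0214,  0.0979]))]
magazine [(0.92, array([ 0.579 , -0.0438,  0.0015])), (0.19, array([0.5689, 0.2296, 0.0085]))]
bearing_a [(0.94, array([ 0.5676,  0.2367, -0.0008])), (0.71, array([0.4375, 0.1619, 0.0257])), (0.37, array([ 0.6087, -0.0229,  0.0972]))]
cover [(0.82, array([0.4372, 0.1648, 0.0007]))]
cover_pin_hole [(0.81, array([0.4762, 0.1673, 0.0275]))]
cover_shaft_hole [(0.68, array([0.4393, 0.1589, 0.0272]))]
```

View pics/w12.png

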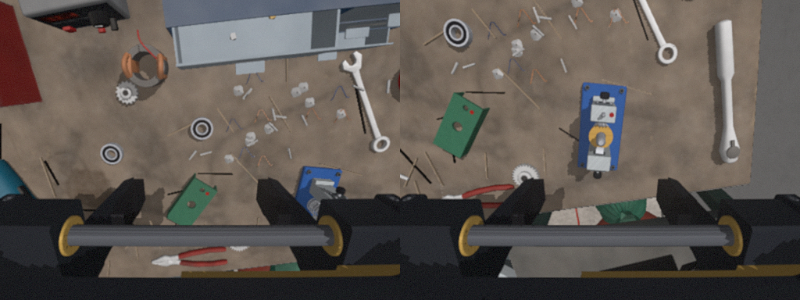

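The wrist views show the bearings at (200,128) and (112,153) in the left half. In the right half the magazine is at (603,125), with pin and red dot on its far upright, and the cover is at (460,125). Next I fit these from the depth clouds.

```bash
python3 - <<'E'
from h import *
def near(c,xy,r,z0,z1):
    P=c.reshape(-1,3); m=(np.hypot(*(P[:,:2]-xy).T)<r)&(P[:,2]>z0)&(P[:,2]<z1); return P[m],m
for n in("bb","mag"):
    d=np.load(f"w_{n}.npz"); c=d["c"]
    for b in((.434,.342),(.569,.235)):
        P,_=near(c,b,.035,.008,.018)
        if len(P)>30:
            print(n,"bearing",len(P),np.median(P[:,2]).round(4),[np.round(v,4) for v in cv2.minEnclosingCircle((P[:,:2]*1000).astype(np.float32))], P[:,:2].mean(0).round(4))
    P,m=near(c,(.44,.163),.07,.02,.03); r=cv2.minAreaRect((P[:,:2]*1000).astype(np.float32)); print(n,"cover",len(P),r,np.median(P[:,2]))
    P,m=near(c,(.578,-.042),.07,.074,.085)
    if len(P)>50: print(n,"uprights",len(P),cv2.minAreaRect((P[:,:2]*1000).astype(np.float32)),np.median(P[:,2]))
    P,m=near(c,(.578,-.042),.012,.086,.1); print(n,"shaft",len(P),P.mean(0) if len(P) else "", P[:,2].max() if len(P) else "")
    P,m=near(c,(.578,-.042),.1,.005,.014)
    if len(P)>50: print(n,"base",len(P),cv2.minAreaRect((P[:,:2]*1000).astype(np.float32)),np.median(P[:,2]))
    im=d["img"].astype(int).reshape(-1,3)
    P,m=near(c,(.578,-.042),.12,.0,.02); blue=(im[:,0]>1.6*im[:,2])&(im[:,0]>80)
    mm=m&blue; Q=c.reshape(-1,3)[mm]
    if len(Q)>50: print(n,"blue",len(Q),cv2.minAreaRect((Q[:,:2]*1000).astype(np.float32)))
    red=(im[:,2]>2*im[:,1])&(im[:,2]>2*im[:,0])&(im[:,2]>100)
    for nm,xy,r,z in(("mag",(.61,-.022),.02,.07),("cov",(.477,.165),.03,.018)):
        _,m=near(c,xy,r,z,.1); Q=c.reshape(-1,3)[m&red]; print(n,"red",nm,len(Q),Q.mean(0).round(4) if len(Q) else "")
    if n=="mag":
        cv2.imwrite("pics/magcrop.png",cv2.resize(d["img"][90:230,220:300],None,fx=4,fy=4,interpolation=cv2.INTER_CUBIC))
E
```

```text
bb bearing 501 0.0122 [array([431.8448, 342.7859]), np.float64(20.1659)] [0.4325 0.3423]
bb bearing 545 0.0123 [array([569.4119, 234.6459]), np.float64(20.1999)] [0.57  0.235]
bb cover 2012 ((438.113037109375, 164.04017639160156), (104.51394653320312, 53.0162467956543), 2.9806008338928223) 0.0257785727993233
bb uprights 52 ((622.8919067382812, -12.836075782775879), (18.23332405090332, 22.023221969604492), 84.66362762451172) 0.07509215906980315
bb shaft 0  
bb base 1452 ((615.7996215820312, -18.171924591064453), (95.79602813720703, 119.6439437866211), 89.54986572265625) 0.010929361362545659
bb blue 1232 ((599.5413818359375, -27.26099395751953), (105.16619110107422, 74.06851959228516), 30.871583938598633)
bb red mag 0 
bb red cov 10 [0.4768 0.1538 0.0261]
mag bearing 845 0.0123 [array([569.466 , 234.4635]), np.float64(20.7914)] [0.5697 0.2336]
mag cover 2933 ((438.06500244140625, 163.66653442382812), (104.80565643310547, 53.51127243041992), 2.7054073810577393) 0.025742948486913608
mag uprights 1436 ((578.4678955078125, -40.5053825378418), (132.0225830078125, 36.04096984863281), 31.180360794067383) 0.08065400433348766
mag shaft 129 [ 0.57895079 -0.04011633  0.09422381] 0.09875285517397075
mag base 3150 ((576.0455932617188, -31.0916748046875), (167.8821563720703, 125.70172119140625), 18.546321868896484) 0.010731501164823243
mag blue 2796 ((577.7503051757812, -41.237579345703125), (154.5052032470703, 75.0401611328125), 31.002107620239258)
mag red mag 14 [ 0.6163 -0.032   0.0811]
mag red cov 15 [0.4766 0.1532 0.0266]
```

View pics/magcrop.png

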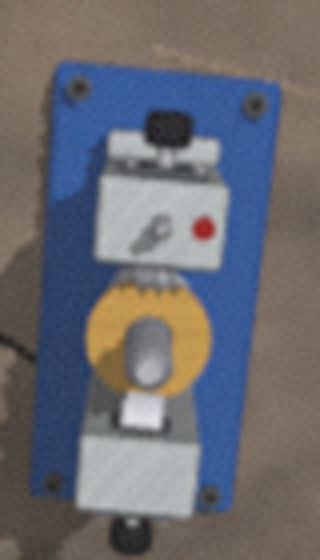

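```bash
cat >> h.py <<'E'
M=np.array([0.5783,-0.0407]); MY=np.radians(31.1)
G=down(MY-np.pi/2); MR=np.array([[np.cos(MY),-np.sin(MY)],[np.sin(MY),np.cos(MY)]])
def rep(tag):
    s=manip.state(); f=s["contact_force"]
    print(tag,"t%.1f"%s["clock"],"pos",s["tool_pos"].round(4),"F_mag",(MR.T@f[:2]).round(1),f[2].round(1),"w %.4f g %.0f"%(s["gripper_width"],s["grasp_force"]),
          "off_mag_mm",(MR.T@(s["tool_pos"][:2]-M)*1000).round(1)); return s
def pick(xy,z,rot,force,up=.15,w=.085):
    manip.set_gripper(w); manip.move_pose([*xy,.10],rot); manip.move_linear([*xy,z],rate=.12)
    manip.set_gripper(0.0,force); rep("grip"); manip.move_linear([*xy,up],rate=.25)
E
python3 - <<'E'
from h import *
pick((.5695,.2346),.0212,G,60)
manip.move_pose([*M,.15],G); rep("above")
for z in (.118,.105,.098,.092):
    manip.move_linear([*M,z],rate=.06); s=rep(z)
    if s["contact_force"][2]>12: break
E
```

```text
grip t8.3 pos [0.5695 0.2346 0.0212] F_mag [-0.7 -0.8] -0.1 w 0.0377 g 60 off_mag_mm [134.7 240.3]
above t10.0 pos [ 0.578  -0.0399  0.1492] F_mag [-0.   0.2] -1.0 w 0.0378 g 60 off_mag_mm [0.2 0.9]
0.118 t10.7 pos [ 0.5783 -0.0407  0.1178] F_mag [-1.2 -0.2] -0.9 w 0.0378 g 60 off_mag_mm [0. 0.]
0.105 t11.1 pos [ 0.5778 -0.0407  0.1043] F_mag [-0.2 -0. ] -0.7 w 0.0382 g 60 off_mag_mm [-0.4  0.2]
0.098 t11.3 pos [ 0.5779 -0.0406  0.0974] F_mag [0.4 0.2] 0.1 w 0.0378 g 60 off_mag_mm [-0.3  0.2]
0.092 t11.6 pos [ 0.5779 -0.0406  0.0914] F_mag [ 0.2 -0.3] -0.8 w 0.0380 g 60 off_mag_mm [-0.3  0.2]
```

```bash
python3 - <<'E'
from h import *
for z in (.084,.078,.073,.0705,.0687):
    manip.move_linear([*M,z],rate=.03); s=rep(z)
manip.dwell(.2); s=rep("held")
manip.set_gripper(.06); rep("open"); manip.set_gripper(.085)
manip.move_linear([*M,.13],rate=.2)
M2=M-0.06*MR[:,0]
manip.move_pose([.50,.10,.27],G); manip.dwell(.1)
p=shot("wrist"); c=cloud(p); cv2.imwrite("pics/p1.png",p["image"]); rep("view")
P=c.reshape(-1,3); l=(P[:,:2]-M)@MR; m=(np.hypot(*l.T)<.024)&(P[:,2]>.03)
print(np.histogram(P[m][:,2],bins=np.arange(.03,.102,.004)))
r=p["image"]; K=np.array(p["intrinsics"]); q=p["T"][:3,:3].T@(np.array([*M,.07])-p["T"][:3,3]); u=K[0,0]*q[0]/q[2]+K[0,2]; v=K[1,1]*q[1]/q[2]+K[1,2]; print(u,v)
u,v=int(u),int(v); cv2.imwrite("pics/p1c.png",cv2.resize(r[max(0,v-60):v+60,max(0,u-60):u+60],None,fx=4,fy=4,interpolation=cv2.INTER_CUBIC))
E
```

```text
0.084 t12.0 pos [ 0.5785 -0.041   0.0839] F_mag [-0.6 -1.9] -0.1 w 0.0380 g 60 off_mag_mm [ 0.  -0.3]
0.078 t12.3 pos [ 0.5789 -0.0408  0.0781] F_mag [ 0.6 -1.8] 1.4 w 0.0377 g 60 off_mag_mm [ 0.4 -0.4]
0.073 t12.7 pos [ 0.5788 -0.0408  0.0734] F_mag [ 1.  -1.1] 3.0 w 0.0380 g 60 off_mag_mm [ 0.4 -0.4]
0.0705 t12.9 pos [ 0.5789 -0.0408  0.0712] F_mag [ 0.  -1.6] 6.0 w 0.0379 g 60 off_mag_mm [ 0.5 -0.4]
0.0687 t13.2 pos [ 0.5789 -0.0408  0.0695] F_mag [-1.3 -0.9] 7.0 w 0.0386 g 60 off_mag_mm [ 0.5 -0.4]
held t13.3 pos [ 0.5789 -0.0408  0.0696] F_mag [-0.6 -1.3] 6.1 w 0.0379 g 60 off_mag_mm [ 0.4 -0.4]
open t13.9 pos [ 0.5779 -0.0406  0.0683] F_mag [-0.   0.6] 0.9 w 0.0599 g 0 off_mag_mm [-0.3  0.3]
view t15.9 pos [0.4997 0.0989 0.2678] F_mag [-0.5  0.4] 0.4 w 0.0847 g 0 off_mag_mm [  4.8 160.2]
(array([ 21,  14,   0,   0,  17,  25,  52, 163, 372,  69,  79,  22,  17,
        23,  20,  43,  56]), array([0.03 , 0.034, 0.038, 0.042, 0.046, 0.05 , 0.054, 0.058, 0.062,
       0.066, 0.07 , 0.074, 0.078, 0.082, 0.086, 0.09 , 0.094, 0.098]))
384.9133707590907 174.15122388469212
```

View pics/p1c.png

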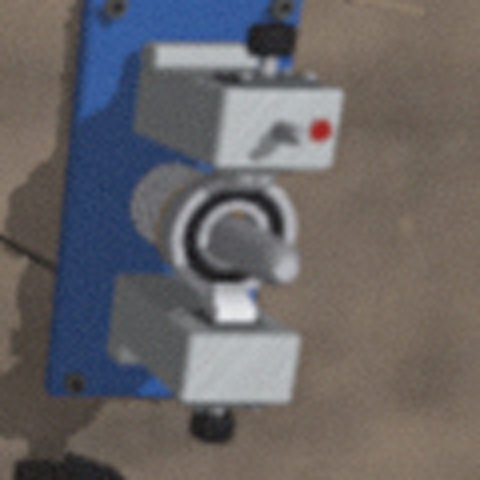

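The first bearing is latched: its top is at about 62 mm and the white bolt lies over the rim at (235,303). The press force of 7 N matches the spring. Now the second.

```bash
python3 - <<'E'
from h import *
pick((.4318,.3425),.0212,G,60)
manip.move_pose([*M,.15],G)
for z in (.118,.105,.098,.092):
    manip.move_linear([*M,z],rate=.06); s=rep(z)
    if s["contact_force"][2]>12: raise SystemExit("blocked")
for z in (.084,.078,.073,.070,.0685,.067):
    manip.move_linear([*M,z],rate=.03); s=rep(z)
while s["tool_pos"][2]>.0688 and z>.0645:
    z-=.0006; manip.move_linear([*M,z],rate=.03); s=rep(z)
manip.dwell(.2); s=rep("held")
manip.set_gripper(.06); rep("open"); manip.set_gripper(.085)
manip.move_linear([*M,.13],rate=.2)
manip.move_pose([.50,.10,.27],down(np.radians(-87.2))); manip.dwell(.1)
p=shot("wrist"); c=cloud(p); rep("view")
P=c.reshape(-1,3); l=(P[:,:2]-M)@MR; m=(np.hypot(*l.T)<.024)&(P[:,2]>.03)
print(np.histogram(P[m][:,2],bins=np.arange(.03,.102,.004)))
m=(abs(l[:,0])<.008)&(abs(l[:,1])<.02)&(abs(l[:,1])>.012)&(P[:,2]>.04); print("ring top",np.median(P[m][:,2]),m.sum())
for t in ("cover_shaft_hole","cover_pin_hole"):
    print(t,[(round(d["p"],2),world(p,d["point"]).round(4)) for d in nets.place_of(p,t)][:2])
m=(np.hypot(*(P[:,:2]-(.438,.164)).T)<.07)&(P[:,2]>.02)&(P[:,2]<.03); print(cv2.minAreaRect((P[m,:2]*1000).astype(np.float32)))
r=p["image"]; K=np.array(p["intrinsics"]); q=p["T"][:3,:3].T@(np.array([*M,.07])-p["T"][:3,3]); u=int(K[0,0]*q[0]/q[2]+K[0,2]); v=int(K[1,1]*q[1]/q[2]+K[1,2])
cv2.imwrite("pics/p2c.png",cv2.resize(r[max(0,v-60):v+60,max(0,u-60):u+60],None,fx=4,fy=4,interpolation=cv2.INTER_CUBIC))
E
```

```text
grip t18.8 pos [0.4318 0.3425 0.0212] F_mag [-0.4 -0.4] 1.5 w 0.0378 g 60 off_mag_mm [ 72.5 403.8]
0.118 t21.7 pos [ 0.5782 -0.0407  0.1178] F_mag [0.1 0.2] 0.6 w 0.0378 g 60 off_mag_mm [-0.1  0. ]
0.105 t22.1 pos [ 0.5778 -0.0407  0.1043] F_mag [-0.9  0.7] -0.4 w 0.0379 g 60 off_mag_mm [-0.4  0.3]
0.098 t22.3 pos [ 0.5779 -0.0407  0.0974] F_mag [-0.6 -0. ] -0.3 w 0.0380 g 60 off_mag_mm [-0.4  0.3]
0.092 t22.6 pos [ 0.5778 -0.0406  0.0914] F_mag [-0.9 -1. ] -1.1 w 0.0378 g 60 off_mag_mm [-0.4  0.3]
0.084 t23.0 pos [ 0.5797 -0.0409  0.0852] F_mag [0.8 0.1] 4.0 w 0.0382 g 60 off_mag_mm [ 1.1 -0.9]
0.078 t23.4 pos [ 0.5798 -0.0409  0.0792] F_mag [-1.4 -1. ] 5.5 w 0.0383 g 60 off_mag_mm [ 1.2 -1. ]
0.073 t23.7 pos [ 0.5798 -0.0409  0.0745] F_mag [-0.8 -0.4] 7.0 w 0.0379 g 60 off_mag_mm [ 1.2 -1. ]
0.07 t23.9 pos [ 0.5798 -0.0409  0.0713] F_mag [ 0.6 -0.1] 5.8 w 0.0380 g 60 off_mag_mm [ 1.2 -1. ]
0.0685 t24.2 pos [ 0.5798 -0.0409  0.0703] F_mag [-0.8 -0. ] 8.2 w 0.0379 g 60 off_mag_mm [ 1.2 -1. ]
0.067 t24.4 pos [ 0.5799 -0.0409  0.069 ] F_mag [-0.3  0.7] 10.9 w 0.0383 g 60 off_mag_mm [ 1
[... 206 characters left out ...]
 -1. ]
open t25.4 pos [ 0.5779 -0.0406  0.0659] F_mag [0.8 0.2] -0.2 w 0.0598 g 0 off_mag_mm [-0.3  0.3]
view t27.4 pos [0.4996 0.0991 0.2679] F_mag [-1.1  0.6] -0.7 w 0.0853 g 0 off_mag_mm [  4.9 160.4]
(array([  0,   1,  19,  25,  35,  51,  38, 149, 494,  72,  87,  18,  20,
        16,  16,  50,  72]), array([0.03 , 0.034, 0.038, 0.042, 0.046, 0.05 , 0.054, 0.058, 0.062,
       0.066, 0.07 , 0.074, 0.078, 0.082, 0.086, 0.09 , 0.094, 0.098]))
ring top 0.06233499161430117 213
cover_shaft_hole [(0.71, array([0.4374, 0.16  , 0.0258]))]
cover_pin_hole [(0.89, array([0.4757, 0.1653, 0.0265]))]
((438.27838134765625, 164.16876220703125), (105.25830841064453, 52.47556686401367), 2.8385508060455322)
```

View pics/p2c.png

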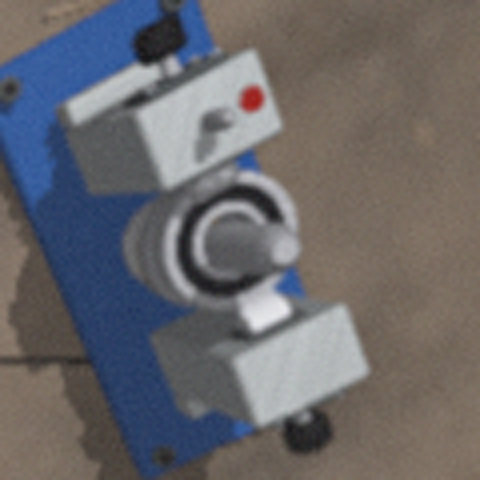

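Both are latched: two stacked rims, top at 62.3 mm, bolt over the rim at (265,310). Now the cover.

```bash
python3 - <<'E'
from h import *
C=(.4382,.1640)
pick(C,.0212,down(np.radians(-87.2)),30,up=.16)
manip.move_pose([*M,.155],G); rep("above")
for z in (.125,.110,.102,.096,.092,.088,.085,.083,.082,.0812,.0806):
    manip.move_linear([*M,z],rate=.05); s=rep(z)
    if s["contact_force"][2]>10: print("contact"); break
E
```

```text
grip t29.9 pos [0.4383 0.164  0.0215] F_mag [-1.1  0.5] 3.3 w 0.0521 g 30 off_mag_mm [-14.1 247.6]
above t31.6 pos [ 0.5768 -0.0401  0.153 ] F_mag [0.1 0.7] -1.8 w 0.0518 g 30 off_mag_mm [-0.9  1.3]
0.125 t32.4 pos [ 0.5784 -0.0407  0.125 ] F_mag [0.3 0.6] -1.9 w 0.0521 g 30 off_mag_mm [ 0.1 -0.1]
0.11 t32.8 pos [ 0.5778 -0.0407  0.1094] F_mag [-0.2 -0. ] -1.7 w 0.0516 g 30 off_mag_mm [-0.4  0.3]
0.102 t33.1 pos [ 0.5779 -0.0406  0.1014] F_mag [-0.3 -0.2] -1.7 w 0.0512 g 30 off_mag_mm [-0.3  0.3]
0.096 t33.4 pos [ 0.5779 -0.0406  0.0955] F_mag [-0.2  0.2] -1.7 w 0.0518 g 30 off_mag_mm [-0.3  0.3]
0.092 t33.6 pos [ 0.578  -0.0407  0.0917] F_mag [-0.4  0.6] -2.0 w 0.0520 g 30 off_mag_mm [-0.2  0.2]
0.088 t33.9 pos [ 0.578  -0.0407  0.0876] F_mag [-0.2 -0.4] -0.6 w 0.0521 g 30 off_mag_mm [-0.2  0.2]
0.085 t34.1 pos [ 0.5781 -0.0407  0.0848] F_mag [-0.7  0.3] -1.1 w 0.0519 g 30 off_mag_mm [-0.1  0.1]
0.083 t34.4 pos [ 0.5782 -0.0407  0.0828] F_mag [-0.9 -0.1] -1.7 w 0.0515 g 30 off_mag_mm [-0.1  0.1]
0.082 t34.6 pos [ 0.5783 -0.0407  0.0819] F_mag [ 0.4 -0.4] -1.8 w 0.0515 g 30 off_mag_mm [-0.   0.1]
0.0812 t34.9 pos [ 0.5785 -0.0407  0.0815] F_mag [-0.6  0.4] 0.6 w 0.0517 g 30 off_mag_mm [ 0.2 -0.2]
0.0806 t35.1 pos [ 0.5785 -0.0407  0.0815] F_mag [-1.9  0.8] 5.1 w 0.0517 g 30 off_mag_mm [ 0.2 -0.1]
```

Seated at 81.5 mm, which matches the grip height plus 60. Now I release and check.

```bash
python3 - <<'E'
from h import *
manip.set_gripper(.085); rep("open")
manip.move_linear([*M,.16],rate=.15)
manip.move_pose([.52,-.02,.27],G); manip.dwell(.2)
p=shot("wrist"); c=cloud(p); rep("view"); im=p["image"]
P=c.reshape(-1,3); l=(P[:,:2]-M)@MR; I=im.reshape(-1,3).astype(int)
m=(abs(l[:,0])<.06)&(abs(l[:,1])<.035)&(P[:,2]>.078)&(I[:,1]>1.2*I[:,2])&(I[:,1]>1.2*I[:,0])
Q=P[m]; print(len(Q),cv2.minAreaRect((Q[:,:2]*1000).astype(np.float32)),np.median(Q[:,2]))
A=np.c_[l[m],np.ones(m.sum())]; print("tilt",np.linalg.lstsq(A,Q[:,2],rcond=None)[0])
K=np.array(p["intrinsics"]); q=p["T"][:3,:3].T@(np.array([*M,.08])-p["T"][:3,3]); u=int(K[0,0]*q[0]/q[2]+K[0,2]); v=int(K[1,1]*q[1]/q[2]+K[1,2])
cv2.imwrite("pics/p3c.png",cv2.resize(im[max(0,v-60):v+60,max(0,u-60):u+60],None,fx=4,fy=4,interpolation=cv2.INTER_CUBIC))
E
```

```text
open t35.8 pos [ 0.5783 -0.0407  0.0805] F_mag [-1.1 -0.3] -0.1 w 0.0854 g 0 off_mag_mm [-0.  0.]
view t37.3 pos [ 0.5194 -0.0201  0.2674] F_mag [0.2 0.8] 0.3 w 0.0852 g 0 off_mag_mm [-39.8  48. ]
3813 ((576.8370971679688, -38.52191925048828), (102.62718200683594, 63.27629470825195), 30.527101516723633) 0.08594746379318591
tilt [-0.11633554 -0.00290389  0.08956891]
```

View pics/p3c.png

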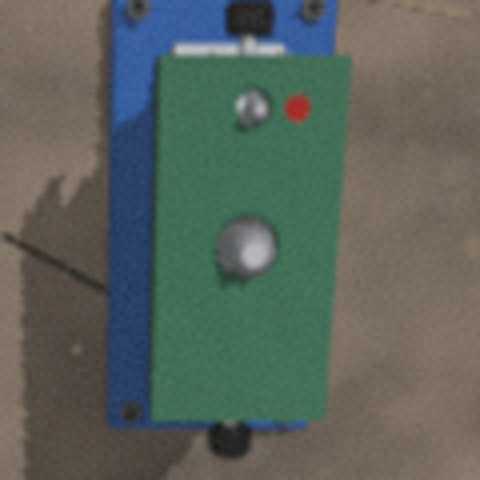

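The cover lies over both shaft and pin, but the tilt fit looks skewed by outliers, so I'll check it robustly before handing in.

```bash
python3 - <<'E'
from h import *
p=shot("wrist"); c=cloud(p); I=p["image"].reshape(-1,3).astype(int)
P=c.reshape(-1,3); l=(P[:,:2]-M)@MR
m=(abs(l[:,0])<.052)&(abs(l[:,1])<.026)&(P[:,2]>.06)&(P[:,2]<.11)&(I[:,1]>1.2*I[:,2])&(I[:,1]>1.2*I[:,0])
for a in np.arange(-.05,.05,.02):
    print(a.round(2),[np.median(P[m&(abs(l[:,0]-a-.01)<.01)&(l[:,1]*s>.004)][:,2]).round(4) for s in(-1,1)])
E
```

```text
-0.05 [np.float64(0.0858), np.float64(0.0859)]
-0.03 [np.float64(0.0859), np.float64(0.0859)]
-0.01 [np.float64(0.0859), np.float64(0.0859)]
0.01 [np.float64(0.0858), np.float64(0.0858)]
0.03 [np.float64(0.0859), np.float64(0.0858)]
```

Flat and level at 85 mm (allowing the known 0.7 mm depth bias). Handing in.

```bash
python3 -c "
from h import *
print(job.close_job())"
```

```text
the job is handed in; nothing more can be done
None
```

Job handed in at about 37 s of the 67 s limit: both bearings are latched on the shaft, the green cover sits level and flush over shaft and pin, and I left the gears and chuck key alone; `close_job()` returned no verdict.

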